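Find the heavier balance blank and show it to the bench magnifier

ROBOT

A 7-joint arm with a two-finger parallel gripper is mounted at the origin on the work surface. World frame = base frame: x ahead of the robot, y to its left, z up, the work surface at z = 0. Lengths are in m, angles in rad, forces in N, time in s.
With the tool pointing down it reaches from about 0.4 to 0.925 m from the base axis. Payload 5.6 kg.
Tool frame: the origin (TCP) lies midway between the tips of the shut fingers; the grasp point (between the pads) lies r.tcp_to_grasp behind it (r.tcp_to_grasp is the distance from the TCP to the grasp point, in m); z points along the fingers, y is the line along which they close (so a half turn about z gives the same grasp; the last joint's range is limited). The gripper opens to 85 mm and grips with 20 to 120 N. Pads are 22 mm wide; open, the fingers measure 114 mm over their backs; the gripper's body (76 mm by 85 mm) begins 54 mm behind the grasp point. The pads swing forward as they close: fully open they stand 13 mm farther back than shut.
Start: joints at [1.158, 0.468, -0.012, 1.603, 0.006, 1.071, -0.056], TCP at [0.235, -0.606, 0.231] pointing down, gripper open.
Joint ranges: [-2.53, 2.53], [-0.31, 2.02], [-1.57, 1.55], [0.28, 2.44], [-1.29, 4.43], [0.15, 1.84], [-2.92, 2.92]. Speed limits (rad/s): [2.57, 2.57, 3.14, 3.14, 3.14, 3.14, 3.14].

INTERFACE

Orientations are given as [roll, pitch, yaw] about the fixed x, y, z axes, in that order (R = Rz(yaw) Ry(pitch) Rx(roll)).
In Python, from workcell import telemetry, vision, r gives the robot as it stands.
- The arm moves only by the tool arm_command, never from a script. Its argument "targets" is a list that holds one entry, the list of rows, each a list of 7 numbers: the shift along the world's x, y, z as a fraction of full scale, then the turn, a rotation vector about the world's x, y, z as a fraction of full scale, then the opening, from 0 (shut) to 1 (fully open). A call has exactly 8 rows; each row shifts and turns the commanded pose from where the row before left it; what a row does not reach is not made up. Full scale, the value 1, is 50 mm for a shift and 0.1 rad for a turn. A row lasts 1/10 s, in which the tool goes at most 50 mm and 8.59 degrees, less where a joint would pass 70% of its speed; a pose out of reach is approached as far as the arm can. A call with a number of a shift or a turn outside -1 to 1 is refused whole. A call with a gripper value outside its range is refused whole. The fingers move at their own pace and stop on an object; the grip force is fixed at half the most. Time passes only in rows, so rows that do not move let the fingers close, or fill a call up. It gives the time, the measured TCP pose, the force, the opening and the grip force at its end, in the units of the state.
- telemetry.sense(): the state, without advancing time (a new reading comes with each control period).
- vision.capture(name): name is "side" or "top" or "wrist"; returns (picture, depth): 384x512x3 uint8, red, green, blue; 384x512 float32, m along the optical axis (not along the pixel's ray), 0 where there is no reading.
- vision.camera_model(name): a dict with "K" (3x3 intrinsics, pixels), "k1" (the pictures are not rectified: a ray, as slopes to the right and down, at radius r is drawn at 1 + k1 r^2 times it, then the intrinsics apply), "rvec" (rotation vector, rad) and "tvec" (3), from world to camera coordinates, as OpenCV has them. Camera axes: x right, y down, z forward; pixel columns grow to the right and rows downward; lengths in m; the calibration is good to about 2 mm. A picture is of the moment at which its call begins: read the wrist's pose just before it. camera_model takes no time and is no camera call; for the wrist camera it gives the pose at the moment of the call.
- r.finish_job(): hands the job in; it is judged then, once.
The state is a dict: "t": time; "joint_positions": joint angles; "joint_vel": joint speeds; "joint_torque": joint torques, N m; "tool_pos": TCP position; "tcp_rot": TCP orientation; "contact_force": force on the tool from outside, world axes, zero at the start; "moment": the same for the moment, N m; "finger_gap": opening from 0.0 (shut) to 1.0 (fully open); "grip_force": force on a finger pad.
Only numpy, scipy, OpenCV 4.12 (cv2) and the standard library are available. Lean on these libraries where they do the work, as an engineer would, in place of code of your own. Each camera call takes 0.05 s, during which the arm holds its last target. There are 200 camera calls.

TASK

First swing the magnifier's stiff arm by its orange knob until the lens stands over the green spot, and let go of it there. Then lift the two look-alike balance blanks from the white tray in turn to feel which is heavier, standing the lighter one back upright in the tray. Finish while holding the heavier one up in front of the lens: on the robot's side, upright, about 90 mm from the glass and level with its centre, in nothing but the gripper and not touching the magnifier; do not tip a blank over or disturb the flask, the tube rack or the small closed box.

Things in the scene. Friction and masses are not known exactly. Their poses are not given: they have to be found in the camera images.
- blank_a: one of two centrifuge balance blanks that look alike: upright, blue foot 40 mm diameter and 38 mm high, above it a black cap 32 mm diameter and 37 mm high (75 mm in all; grip the cap). Origin: centre of its underside, z up its axis. One of the two weighs 0.40 to 0.52 kg, the other 0.17 to 0.23 kg; which is which cannot be seen, and their places vary
- blank_b: the other of two centrifuge balance blanks that look alike: upright, blue foot 40 mm diameter and 38 mm high, above it a black cap 32 mm diameter and 37 mm high (75 mm in all; grip the cap). Origin: centre of its underside, z up its axis. One of the two weighs 0.40 to 0.52 kg, the other 0.17 to 0.23 kg; which is which cannot be seen, and their places vary
- blank_a_mid (a point): point on blank_a's axis at half its height, 37.5 mm above its underside
- blank_b_mid (a point): point on blank_b's axis at half its height, 37.5 mm above its underside
- tray: fixed shallow white tray, 190 mm (its x) by 250 mm (its y), floor 5 mm thick, rim 13 mm high and 5 mm thick; both blanks stand on its floor, side by side along its y, 110 mm or more apart. Origin at the centre of its underside
- magnifier: bench magnifier, fixed to the bench: round dark foot 130 mm diameter, steel post 22 mm diameter, and the swing arm it carries (a 14 mm bar at height 228 mm with the lens hanging below its end). Origin at the centre of the foot's underside. At joint value 0 the arm runs along its -y and the lens looks along its x
- lens_arm (a joint): angle of the magnifier's swing arm about the vertical post (rad), range -0.5 to 1.3; a growing value turns it clockwise seen from above: from 0 the lens moves from the magnifier's -y towards its -x (nearer the robot). Stiff friction, 0.4 N m (2 to 3 N at the knob): it stays wherever it is left
- lens (a point): centre of the upright round lens, 120 mm diameter over its black rim and 12 mm thick, at height 165 mm, 180 mm from the post axis. This frame turns with the arm: x is the normal of the glass, -x being the side that faces the robot once the lens is over the spot; y points along the arm to the post; z up
- knob (a point): grip point of the orange knob on the end of the arm straight above the lens: an upright cylinder 22 mm diameter, its sides free from height 235 mm to its top at 280 mm; the point is on its axis at height 257 mm. It turns with the arm, 180 mm from the post axis
- pivot (a point): point on the vertical hinge axis of the swing arm, at the height of the bar, 228 mm
- spot_mark (a point): centre of the flat green spot, 50 mm diameter, on a 90 mm square of white paper on the bench; it lies under the circle that the lens sweeps
- flask: stoppered conical glass flask, 74 mm diameter, 108 mm high; leave alone. Origin at the centre of its underside
- rack: blue tube rack, 70 by 200 mm, 45 mm high (57 mm with its tubes); leave alone. Origin at the centre of its underside
- clip_box: small closed plastic box, blue with a white lid, 72 by 52 mm, 30 mm high; leave alone. Origin at the centre of its underside

How it is judged:
By the outcome, as a careful person would: the job done as asked, in the order asked, and still so for the second after the job is handed in, while the arm keeps its last pose, push and grip.
It also fails if it takes over 72 s, if anything falls off the work surface, if the arm or the gripper's body presses on something with over 40 N, if the wrist force passes 120 N, or if a joint passes its speed limit or range.

## Working session

There is one attempt and no reset: what is moved stays moved. The work goes in short steps, Python scripts to look and compute and a tool call to move; the robot and the scene stay as the last step left them, time stands still between calls to the robot, and variables do not carry over. Pictures are saved under pics/ and viewed, at most 10 in all, crops included, and the job is handed in when it is done.

Besides the shell and the picture viewer there is one more tool, called after ">>>" by a JSON object that holds its "name" and its "arguments". arm_command: Moves the arm, as the interface text tells. Its arguments: {"type":"object","properties":{"targets":{"type":"array"}},"required":["targets"]}

```bash
ls; mkdir -p pics
cat > h.py <<'E'
import numpy as np, cv2
from workcell import telemetry, vision, r
def cam(n):
    m=vision.camera_model(n); R=cv2.Rodrigues(np.array(m["rvec"],float))[0]; t=np.array(m["tvec"],float).ravel()
    return np.array(m["K"],float),float(m["k1"]),R,t
def und(c,uv):
    K,k1,R,t=c; uv=np.atleast_2d(np.array(uv,float))
    d=np.c_[(uv[:,0]-K[0,2])/K[0,0],(uv[:,1]-K[1,2])/K[1,1]]; s=d.copy()
    for _ in range(20): s=d/(1+k1*(s**2).sum(1,keepdims=True))
    return s
def plane(c,uv,z):
    K,k1,R,t=c; s=und(c,uv); d=np.c_[s,np.ones(len(s))]@R; o=-R.T@t
    return o+d*((z-o[2])/d[:,2])[:,None]
def cloud(c,D):
    v,u=np.nonzero(D>0); s=und(c,np.c_[u,v]); z=D[v,u]
    P=(np.c_[s*z[:,None],z]-c[3])@c[2]
    return u,v,P
def proj(c,P):
    K,k1,R,t=c; p=np.atleast_2d(P)@R.T+t; s=p[:,:2]/p[:,2:]; s=s*(1+k1*(s**2).sum(1,keepdims=True))
    return s*[K[0,0],K[1,1]]+[K[0,2],K[1,2]]
E
python3 - <<'E'
from h import *
s=telemetry.sense(); print({k:np.round(v,3).tolist() for k,v in s.items()}, r.tcp_to_grasp)
for n in("side","top"):
    I,D=vision.capture(n); cv2.imwrite(f"pics/{n}0.png",I[:,:,::-1]); np.savez(f"{n}0.npz",I=I,D=D)
    c=cam(n); print(n,-c[2].T@c[3],c[2][2])
E
```

```text
pics
{'t': 0.0, 'joint_positions': [1.158, 0.468, -0.012, 1.604, 0.006, 1.071, -0.056], 'joint_vel': [0.0, -0.001, 0.001, 0.001, -0.0, 0.001, -0.001], 'joint_torque': [0.0, -53.239, 0.022, -25.13, 0.011, 0.008, 0.0], 'tool_pos': [0.235, -0.606, 0.23], 'tcp_rot': [-3.14, 0.0, 0.37], 'contact_force': [-1.023, -0.439, 0.865], 'moment': [-0.015, 0.03, 0.025], 'grip_force': 0.0, 'finger_gap': 0.998} 0.0187
side [ 0.35966466 -0.64730462  0.67568656] [ 0.29156192  0.77110172 -0.56603338]
top [0.39145587 0.04686445 1.21350154] [ 0.20235683 -0.00544798 -0.9792967 ]
```

View pics/side0.png

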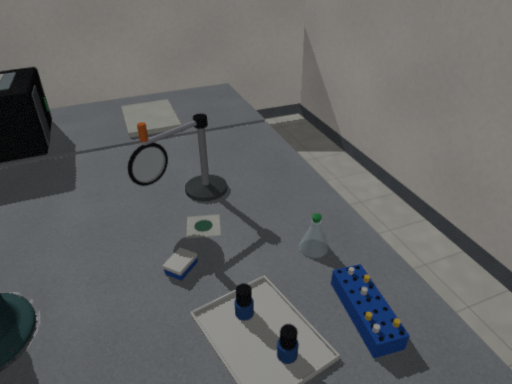

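View pics/top0.png

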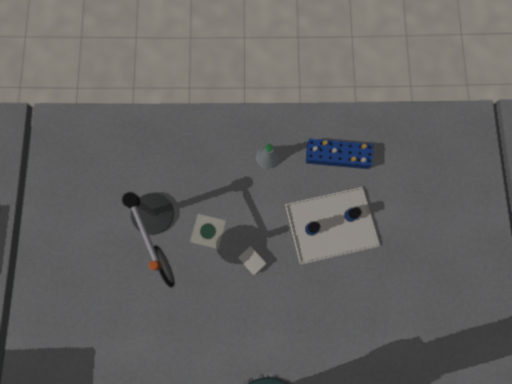

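The side view shows the knob at (142,132), the post top at (200,121), the spot at (203,225), and the caps at (243,292) and (288,336). In the top view the knob is at (154,265), the post top at (131,200), the spot at (208,231), and the caps at (313,228) and (353,214). The clip box is at (253,261).

```bash
cat > m0.py <<'E'
from h import *
def comps(m,amin):
    n,l,st,ce=cv2.connectedComponentsWithStats(m.astype(np.uint8)); return [(ce[i].round(1).tolist(),int(st[i,4]),l==i) for i in range(1,n) if st[i,4]>=amin]
for n in("top","side"):
    z=np.load(n+"0.npz"); I,D=z["I"],z["D"]; c=cam(n); H=cv2.cvtColor(I,cv2.COLOR_RGB2HSV).astype(int); h,s,v=[H[...,i] for i in range(3)]
    u_,v_,P=cloud(c,D); G=np.full(I.shape,np.nan); G[v_,u_]=P
    def show(name,m,amin=20):
        for ce,a,mm in comps(m,amin):
            q=G[mm]; q=q[~np.isnan(q[:,0])]
            if len(q): print(n,name,ce,a,"med",np.median(q,0).round(3),"lo",np.percentile(q,3,0).round(3),"hi",np.percentile(q,97,0).round(3))
    show("orange",(h<12)&(s>170)&(v>90))
    show("green",(h>60)&(h<95)&(s>80)&(v>25)&(v<130)&(abs(G[...,2])<.02))
    for nm,zl,zh in(("caps",.06,.10),("z228+",.222,.25),("z100-222",.1,.222),("flask/rack",.02,.06)):
        show(nm,(G[...,2]>zl)&(G[...,2]<zh)&(G[...,0]>.2)&(G[...,0]<1.1),25)
    dark=(v<45)&(G[...,2]>.06)&(G[...,2]<.09); 
    for ce,a,mm in comps((h>60)&(h<95)&(s>80)&(v<130)&(abs(G[...,2])<.02),20): print("spot ray",plane(c,ce,0.0005).round(4))
E
python3 m0.py
```

```text
top orange [153.7, 264.9] 46 med [0.414 0.27  0.278] lo [0.407 0.263 0.275] hi [0.421 0.279 0.28 ]
top green [207.3, 230.8] 125 med [ 0.522  0.178 -0.   ] lo [ 0.506  0.16  -0.005] hi [0.541 0.194 0.004]
top caps [268.2, 151.6] 64 med [ 0.751 -0.01   0.079] lo [ 0.746 -0.026  0.061] hi [0.765 0.001 0.099]
top caps [148.5, 210.6] 31 med [0.572 0.338 0.08 ] lo [0.568 0.336 0.064] hi [0.584 0.348 0.1  ]
top caps [354.8, 211.8] 108 med [ 0.567 -0.261  0.078] lo [ 0.554 -0.275  0.064] hi [ 0.581 -0.248  0.081]
top caps [314.1, 226.2] 102 med [ 0.526 -0.14   0.078] lo [ 0.512 -0.155  0.064] hi [ 0.54  -0.127  0.081]
top z228+ [139.4, 220.6] 601 med [0.534 0.327 0.233] lo [0.429 0.274 0.226] hi [0.591 0.363 0.243]
top z100-222 [268.9, 146.7] 30 med [ 0.76  -0.012  0.103] lo [ 0.751 -0.021  0.1  ] hi [ 0.768 -0.003  0.106]
top z100-222 [142.2, 206.5] 84 med [0.572 0.338 0.151] lo [0.566 0.328 0.104] hi [0.584 0.348 0.218]
top z100-222 [165.2, 267.8] 390 med [0.405 0.264 0.177] lo [0.365 0.246 0.115] hi [0.462 0.289 0.219]
top flask/rack [339.5, 152.6] 1523 med [ 0.758 -0.234  0.043] lo [ 0.7
[... 2219 characters left out ...]
0.577 0.339 0.025] lo [0.553 0.323 0.02 ] hi [0.599 0.363 0.058]
side flask/rack [314.0, 240.9] 371 med [ 0.748 -0.028  0.037] lo [ 0.732 -0.04   0.021] hi [0.781 0.    0.058]
side flask/rack [179.5, 260.7] 559 med [0.432 0.037 0.03 ] lo [0.397 0.004 0.023] hi [0.468 0.071 0.032]
side flask/rack [369.5, 308.3] 3302 med [ 0.755 -0.255  0.045] lo [ 0.721 -0.334  0.024] hi [ 0.795 -0.144  0.056]
side flask/rack [244.0, 307.1] 282 med [ 0.522 -0.156  0.042] lo [ 0.508 -0.161  0.021] hi [ 0.544 -0.139  0.059]
side flask/rack [287.0, 349.7] 303 med [ 0.561 -0.277  0.042] lo [ 0.55  -0.283  0.022] hi [ 0.583 -0.255  0.059]
spot ray [[5.24e-01 1.79e-01 5.00e-04]]
spot ray [[ 0.0708 -0.0053  0.0005]]
```

>>> {"name": "arm_command", "arguments": {"targets": [[[0.6,0.7,0.2,0,0,0,1],[0.6,0.7,0.2,0,0,0,1],[0.6,0.7,0.2,0,0,0,1],[0.6,0.7,0.2,0,0,0,1],[0.6,0.7,0.2,0,0,0,1],[0.6,0.7,0.2,0,0,0,1],[0.6,0.7,0.2,0,0,0,1],[0.6,0.7,0.2,0,0,0,1]]]}}

```text
t: 0.9
tool_pos: [0.4756, -0.3244, 0.3115]
tcp_rot: [-3.141, 0.0, 0.37]
contact_force: [0.3, 0.9, 0.0]
finger_gap: 1.0
grip_force: 0.0
```

>>> {"name": "arm_command", "arguments": {"targets": [[[0,0.8,0.2,0,0,0,1],[0,0.8,0.2,0,0,0,1],[0,0.8,0.2,0,0,0,1],[0,0.8,0.2,0,0,0,1],[0,0.8,0.2,0,0,0,1],[0,0.8,0.2,0,0,0,1],[0,0.8,0.2,0,0,0,1],[0,0.8,0.2,0,0,0,1]]]}}

```text
t: 1.7
tool_pos: [0.4743, -0.0045, 0.3915]
tcp_rot: [3.141, 0.0, 0.37]
contact_force: [1.1, 0.1, 0.2]
finger_gap: 0.999
grip_force: 0.0
```

>>> {"name": "arm_command", "arguments": {"targets": [[[-0.15,0.68,-0.1,0,0,0.09,1],[-0.15,0.68,-0.1,0,0,0.09,1],[-0.15,0.68,-0.1,0,0,0.09,1],[-0.15,0.68,-0.1,0,0,0.09,1],[-0.15,0.68,-0.1,0,0,0.09,1],[-0.15,0.68,-0.1,0,0,0.09,1],[-0.15,0.68,-0.1,0,0,0.09,1],[-0.15,0.68,-0.1,0,0,0.09,1]]]}}

```text
t: 2.5
tool_pos: [0.4143, 0.267, 0.3509]
tcp_rot: [3.141, 0.0, 0.442]
contact_force: [0.9, -0.4, 0.1]
finger_gap: 0.996
grip_force: 0.0
```

```bash
cat > m1.py <<'E'
from h import *
print(telemetry.sense()["tool_pos"])
c=cam("wrist"); I,D=vision.capture("wrist"); cv2.imwrite("pics/w1.png",I[:,:,::-1]); H=cv2.cvtColor(I,cv2.COLOR_RGB2HSV).astype(int)
u,v,P=cloud(c,D); m=(H[v,u,0]<12)&(H[v,u,1]>150)&(H[v,u,2]>60)
q=P[m]; print(m.sum(), q.min(0),q.max(0)); t=q[q[:,2]>.272]; print("knob top",len(t),t.mean(0),np.percentile(t,[2,98],axis=0))
# pivot: top camera cap of post
z=np.load("top0.npz"); c=cam("top"); u,v,P=cloud(c,z["D"]); 
b=P[(P[:,2]>.236)&(P[:,2]<.26)&(P[:,1]>.3)&(P[:,0]>.5)&(P[:,0]<.7)]; print("post cap",len(b),b.mean(0),np.percentile(b,[2,98],axis=0))
E
python3 m1.py
```

```text
[0.41426556 0.26697315 0.35092313]
597 [ 0.30337639  0.25544622 -0.00150596] [0.4264272  0.28478394 0.28142783]
knob top 458 [0.41622918 0.27582396 0.27878053] [[0.40650354 0.26767733 0.27395388]
 [0.42562294 0.28393332 0.28022752]]
post cap 202 [0.57733377 0.34760318 0.2403729 ] [[0.55976223 0.32797077 0.23644108]
 [0.59610382 0.36627572 0.2444081 ]]
```

View pics/w1.png

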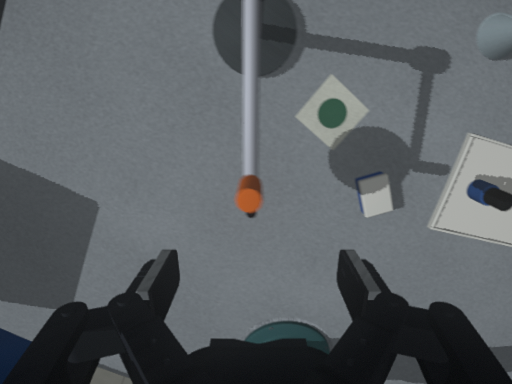

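The wrist view shows the knob at (249,195) under the tool with the bar running up to the post. The spot is at (332,113).

>>> {"name": "arm_command", "arguments": {"targets": [[[0,0.04,-0.4,0,0,0,1],[0,0.04,-0.4,0,0,0,1],[0.01,0.03,-0.4,0,0,0,1],[0.01,0.03,-0.4,0,0,0,1],[0,0,-0.36,0,0,0,1],[0,0,-0.2,0,0,0,1],[0,0,0,0,0,0,1],[0,0,0,0,0,0,0]]]}}

```text
t: 3.35
tool_pos: [0.4161, 0.2731, 0.2438]
tcp_rot: [-3.142, -0.0, 0.442]
contact_force: [0.2, -0.3, 0.5]
finger_gap: 0.855
grip_force: 0.0
```

>>> {"name": "arm_command", "arguments": {"targets": [[[0,0,0,0,0,0,0],[0,0,0,0,0,0,0],[0,0,0,0,0,0,0],[0,0,0,0,0,0,0],[0,0,0,0,0,0,0],[0,0,0,0,0,0,0],[0,0,0,0,0,0,0],[0,0,0,0,0,0,0]]]}}

```text
t: 4.15
tool_pos: [0.4161, 0.2731, 0.244]
tcp_rot: [3.141, -0.001, 0.442]
contact_force: [-2.0, -1.4, 5.8]
finger_gap: 0.244
grip_force: 58.5
```

Run:
```python
from h import *
s=telemetry.sense(); print({k:np.round(v,3).tolist() for k,v in s.items()})
p=np.array([.577,.348]); k=np.array(s["tool_pos"][:2])-p; print(np.linalg.norm(k),np.arctan2(k[1],k[0]))
a=np.arctan2(k[1],k[0]); b=np.arctan2(.178-.348,.523-.577); print("turn",b-a)
th=np.linspace(0,b-a,17)
R=np.array([[[np.cos(t),-np.sin(t)],[np.sin(t),np.cos(t)]]for t in th])@k
print((np.diff(R,axis=0)/.05).round(2).tolist(), (b-a)/16/.1)
```

```text
{'t': 4.15, 'joint_positions': [-0.076, 0.27, -0.663, 1.922, 0.195, 1.013, -1.955], 'joint_vel': [0.001, 0.002, -0.001, -0.0, 0.001, 0.0, 0.001], 'joint_torque': [-0.071, -32.201, -3.945, -22.537, 0.144, -0.497, 0.01], 'tool_pos': [0.416, 0.273, 0.244], 'tcp_rot': [3.141, -0.001, 0.442], 'contact_force': [-1.986, -1.353, 5.846], 'moment': [-0.161, 0.331, 0.038], 'grip_force': 58.496, 'finger_gap': 0.244}
0.17750415263536667 -2.7060560122396105
turn 0.8276925770393806
[[0.08, -0.16], [0.09, -0.16], [0.1, -0.16], [0.11, -0.15], [0.11, -0.14], [0.12, -0.14], [0.13, -0.13], [0.13, -0.12], [0.14, -0.12], [0.15, -0.11], [0.15, -0.1], [0.16, -0.09], [0.16, -0.09], [0.17, -0.08], [0.17, -0.07], [0.17, -0.06]] 0.5173078606496129
```

>>> {"name": "arm_command", "arguments": {"targets": [[[0.08,-0.16,0,0,0,0.52,0],[0.09,-0.16,0,0,0,0.52,0],[0.1,-0.16,0,0,0,0.52,0],[0.11,-0.15,0,0,0,0.52,0],[0.11,-0.14,0,0,0,0.52,0],[0.12,-0.14,0,0,0,0.52,0],[0.13,-0.13,0,0,0,0.52,0],[0.13,-0.12,0,0,0,0.52,0]]]}}

```text
t: 4.95
tool_pos: [0.4595, 0.2144, 0.2439]
tcp_rot: [3.141, 0.001, 0.859]
contact_force: [-3.0, -1.3, 7.2]
finger_gap: 0.241
grip_force: 59.4
```

>>> {"name": "arm_command", "arguments": {"targets": [[[0.14,-0.12,0,0,0,0.52,0],[0.15,-0.11,0,0,0,0.52,0],[0.15,-0.1,0,0,0,0.52,0],[0.16,-0.09,0,0,0,0.52,0],[0.16,-0.09,0,0,0,0.52,0],[0.17,-0.08,0,0,0,0.52,0],[0.17,-0.07,0,0,0,0.52,0],[0.17,-0.06,0,0,0,0.52,0]]]}}

```text
t: 5.75
tool_pos: [0.5236, 0.1773, 0.244]
tcp_rot: [3.141, 0.002, 1.273]
contact_force: [-2.0, -3.6, 7.7]
finger_gap: 0.243
grip_force: 59.4
```

```bash
cat > m2.py <<'E'
from h import *
import sys
tag=sys.argv[1]
print({k:np.round(v,3).tolist() for k,v in telemetry.sense().items() if k in("tool_pos","tcp_rot","contact_force","grip_force","finger_gap","t")})
for n in("side","top"):
    I,D=vision.capture(n); cv2.imwrite(f"pics/{n}{tag}.png",I[:,:,::-1]); c=cam(n); H=cv2.cvtColor(I,cv2.COLOR_RGB2HSV).astype(int)
    u,v,P=cloud(c,D)
    o=P[(H[v,u,0]<12)&(H[v,u,1]>160)&(H[v,u,2]>70)&(P[:,2]>.2)]
    if len(o): print(n,"knob",len(o),o.mean(0).round(4),np.percentile(o,[3,97],axis=0).round(3).tolist())
    L=P[(P[:,2]>.105)&(P[:,2]<.215)&(np.hypot(P[:,0]-.523,P[:,1]-.178)<.09)]
    if len(L):
        q=L[:,:2]; w=np.linalg.svd(q-q.mean(0),full_matrices=False)[2][0]; e=(q-q.mean(0))@w; lo,hi=np.percentile(e,[1,99]); print(n,"lens",len(L),"mid",(q.mean(0)+w*(lo+hi)/2).round(4),"len",hi-lo,"dir",w.round(3), L.min(0).round(3),L.max(0).round(3))
    ca=P[(P[:,2]>.072)&(P[:,2]<.083)&(P[:,1]<-.08)&(P[:,1]>-.33)&(P[:,0]<.65)]
    for s in(ca[:,1]>-.205,ca[:,1]<-.205):
        if s.any(): print(n,"cap",s.sum(),np.percentile(ca[s],[3,97],axis=0).mean(0).round(4))
E
python3 m2.py 2
```

```text
{'t': 5.75, 'tool_pos': [0.524, 0.177, 0.244], 'tcp_rot': [3.141, 0.002, 1.273], 'contact_force': [-2.002, -3.622, 7.657], 'grip_force': 59.417, 'finger_gap': 0.243}
side knob 50 [0.5205 0.1716 0.2578] [[0.513, 0.166, 0.238], [0.53, 0.183, 0.28]]
side lens 321 mid [0.525  0.1723] len 0.11210018062406903 dir [-0.354 -0.935] [0.501 0.118 0.113] [0.546 0.227 0.215]
side cap 193 [ 0.5271 -0.1425  0.0769]
side cap 235 [ 0.5682 -0.2643  0.0778]
top cap 95 [ 0.5251 -0.1416  0.0774]
top cap 90 [ 0.5681 -0.2625  0.0774]
```

>>> {"name": "arm_command", "arguments": {"targets": [[[0,0,0,0,0,0,1],[0,0,0,0,0,0,1],[0,0,0,0,0,0,1],[0,0,0,0,0,0,1],[0,0,0,0,0,0,1],[0,0,0.2,0,0,0,1],[0,0,0.4,0,0,0,1],[0,0,0.5,0,0,0,1]]]}}

```text
t: 6.65
tool_pos: [0.5224, 0.1789, 0.2989]
tcp_rot: [-3.14, 0.001, 1.274]
contact_force: [-0.0, -0.6, 0.5]
finger_gap: 1.005
grip_force: 0.0
```

>>> {"name": "arm_command", "arguments": {"targets": [[[0,0,0.6,0,0,0,1],[0,-0.4,0.4,0,0,0,1],[0,-0.7,0,0,0,0.6,1],[0,-0.9,0,0,0,0.8,1],[0,-0.9,0,0,0,0.8,1],[0,-0.9,0,0,0,0.8,1],[0,-0.9,0,0,0,0.8,1],[0,-0.9,0,0,0,0.8,1]]]}}

```text
t: 7.45
tool_pos: [0.5227, -0.1027, 0.3494]
tcp_rot: [3.14, 0.001, 1.737]
contact_force: [0.8, 0.2, -0.0]
finger_gap: 1.002
grip_force: 0.0
```

```bash
python3 m2.py 3
python3 - <<'E'
import cv2,numpy as np
a=cv2.imread("pics/side3.png")[80:260,90:290]; b=cv2.imread("pics/top3.png")[170:290,110:260]
a=cv2.resize(a,(400,360)); b=cv2.resize(b,(400,320)); b=cv2.copyMakeBorder(b,0,40,0,0,0)
cv2.imwrite("pics/c3.png",np.hstack([a,b]))
E
```

```text
{'t': 7.45, 'tool_pos': [0.523, -0.103, 0.349], 'tcp_rot': [3.14, 0.001, 1.737], 'contact_force': [0.845, 0.174, -0.009], 'grip_force': 0.0, 'finger_gap': 1.002}
side knob 11 [0.5009 0.0899 0.2911] [[0.459, -0.126, 0.241], [0.519, 0.175, 0.41]]
side lens 302 mid [0.5257 0.1709] len 0.11013025755623326 dir [0.353 0.936] [0.502 0.118 0.108] [0.546 0.225 0.215]
side cap 192 [ 0.5271 -0.1426  0.0774]
side cap 239 [ 0.5683 -0.2642  0.0775]
top knob 55 [0.521  0.175  0.2756] [[0.513, 0.168, 0.259], [0.529, 0.183, 0.281]]
top lens 166 mid [0.5192 0.1734] len 0.10878982938296503 dir [-0.264 -0.965] [0.501 0.12  0.11 ] [0.535 0.227 0.215]
top cap 94 [ 0.5262 -0.1411  0.0774]
```

View pics/c3.png

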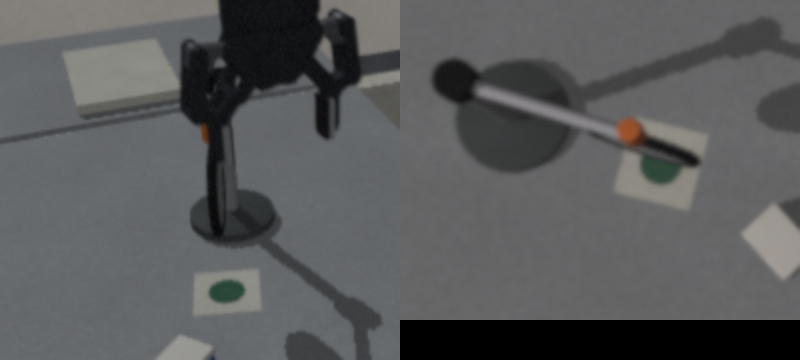

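The lens hangs over the green spot and the knob reads (0.521, 0.175). Next I'll grip the near blank.

>>> {"name": "arm_command", "arguments": {"targets": [[[0.02,-0.15,-0.8,0,0,0.2,1],[0.02,-0.15,-0.8,0,0,0.2,1],[0.02,-0.15,-0.8,0,0,0.2,1],[0.01,-0.15,-0.8,0,0,0.2,1],[0.01,-0.1,-0.8,0,0,0.2,1],[0,-0.08,-0.8,0,0,0.2,1],[0,0,-0.7,0,0,0,1],[0,0,-0.3,0,0,0,1]]]}}

```text
t: 8.35
tool_pos: [0.5254, -0.1395, 0.0558]
tcp_rot: [-3.138, -0.002, 1.853]
contact_force: [-0.8, -0.8, 0.2]
finger_gap: 1.005
grip_force: 0.0
```

```bash
cat > w.py <<'E'
from h import *
# average force readings (camera calls advance 0.05 s each)
F=[];S=None
for i in range(6):
    S=telemetry.sense(); F.append(np.r_[S["contact_force"],S["joint_torque"]]); vision.capture("top")
F=np.array(F); print("F",F.mean(0).round(2),"sd z",F[:,2].std().round(2),"tcp",np.round(S["tool_pos"],4),"gap",round(S["finger_gap"],3),"grip",S["grip_force"],S["t"])
E
python3 w.py
```

```text
F [-1.600e-01 -3.400e-01  2.700e-01 -4.000e-02 -4.833e+01 -7.890e+00
 -1.646e+01  5.000e-02 -6.000e-02 -3.000e-02] sd z 0.92 tcp [ 0.5285 -0.1399  0.0602] gap 1.002 grip 0.0 8.6
```

>>> {"name": "arm_command", "arguments": {"targets": [[[-0.03,-0.03,-0.2,0,0,0,1],[0,0,-0.16,0,0,0,1],[0,0,0,0,0,0,1],[0,0,0,0,0,0,0],[0,0,0,0,0,0,0],[0,0,0,0,0,0,0],[0,0,0,0,0,0,0],[0,0,0,0,0,0,0]]]}}

```text
t: 9.45
tool_pos: [0.528, -0.1412, 0.0421]
tcp_rot: [3.137, 0.002, 1.854]
contact_force: [1.7, 1.8, 6.7]
finger_gap: 0.357
grip_force: 108.8
```

>>> {"name": "arm_command", "arguments": {"targets": [[[0,0,0,0,0,0,0],[0,0,0,0,0,0,0],[0,0,0,0,0,0,0],[0,0,0.1,0,0,0,0],[0,0,0.3,0,0,0,0],[0,0,0.4,0,0,0,0],[0,0,0.2,0,0,0,0],[0,0,0,0,0,0,0]]]}}

```text
t: 10.25
tool_pos: [0.5263, -0.142, 0.092]
tcp_rot: [3.139, 0.002, 1.853]
contact_force: [0.3, -0.2, -2.7]
finger_gap: 0.359
grip_force: 106.8
```

```bash
python3 w.py
```

```text
F [ 1.000e-01 -5.000e-02 -2.080e+00  5.000e-02 -4.845e+01 -8.290e+00
 -1.873e+01 -1.000e-02  3.000e-02  2.000e-02] sd z 0.57 tcp [ 0.5247 -0.1415  0.0895] gap 0.358 grip 106.84478268114617 10.5
```

>>> {"name": "arm_command", "arguments": {"targets": [[[0,0,-0.3,0,0,0,0],[0,0,-0.3,0,0,0,0],[0,0,-0.2,0,0,0,0],[0,0,-0.1,0,0,0,0],[0,0,-0.06,0,0,0,0],[0,0,0,0,0,0,0],[0,0,0,0,0,0,0],[0,0,0,0,0,0,0]]]}}

```text
t: 11.35
tool_pos: [0.5256, -0.1416, 0.0423]
tcp_rot: [3.141, 0.0, 1.854]
contact_force: [-0.3, 0.8, -1.4]
finger_gap: 0.357
grip_force: 106.9
```

```bash
python3 w.py
```

```text
F [-1.000e-01  1.400e-01 -1.930e+00 -3.000e-02 -5.016e+01 -8.200e+00
 -1.627e+01  1.000e-02 -0.000e+00 -0.000e+00] sd z 0.39 tcp [ 0.5254 -0.1416  0.0423] gap 0.358 grip 106.94780545345566 11.6
```

>>> {"name": "arm_command", "arguments": {"targets": [[[0,0,-0.01,0,0,0,0],[0,0,-0.01,0,0,0,0],[0,0,-0.01,0,0,0,0],[0,0,0,0,0,0,0],[0,0,0,0,0,0,0],[0,0,0,0,0,0,0],[0,0,0,0,0,0,0],[0,0,0,0,0,0,0]]]}}

```text
t: 12.45
tool_pos: [0.5255, -0.1416, 0.0421]
tcp_rot: [-3.141, 0.001, 1.854]
contact_force: [-5.3, 0.8, 10.7]
finger_gap: 0.359
grip_force: 109.7
```

```bash
python3 w.py
```

```text
F [-4.400e+00  6.000e-01  1.089e+01 -2.700e-01 -4.455e+01 -6.940e+00
 -1.578e+01  3.000e-01 -1.250e+00  2.000e-02] sd z 0.31 tcp [ 0.5255 -0.1416  0.0421] gap 0.361 grip 109.72331119934097 12.7
```

>>> {"name": "arm_command", "arguments": {"targets": [[[0,0,0.01,0,0,0,0],[0,0,0,0,0,0,1],[0,0,0,0,0,0,1],[0,0,0,0,0,0,1],[0,0,0,0,0,0,1],[0,0,0,0,0,0,1],[0,0,0.3,0,0,0,1],[0,0,0.6,0,0,0,1]]]}}

```text
t: 13.55
tool_pos: [0.5239, -0.1411, 0.0857]
tcp_rot: [-3.138, -0.003, 1.854]
contact_force: [0.7, -0.4, -0.7]
finger_gap: 1.0
grip_force: 0.0
```

>>> {"name": "arm_command", "arguments": {"targets": [[[0,0,0.8,0,0,0,1],[0,0,0.6,0,0,0,1],[0.17,-0.49,0,0,0,0,1],[0.17,-0.49,0,0,0,0,1],[0.17,-0.49,0,0,0,0,1],[0.17,-0.49,0,0,0,0,1],[0.17,-0.49,0,0,0,0,1],[0,0,0,0,0,0,1]]]}}

```text
t: 14.35
tool_pos: [0.5682, -0.2686, 0.157]
tcp_rot: [3.141, 0.002, 1.848]
contact_force: [-0.6, -0.5, 0.4]
finger_gap: 0.999
grip_force: 0.0
```

```bash
python3 w.py; python3 m2.py 4
python3 - <<'E'
from h import *
c=cam("wrist"); I,D=vision.capture("wrist"); cv2.imwrite("pics/w4.png",I[:,:,::-1])
E
```

```text
F [ 1.800e-01  9.000e-02 -1.700e-01  5.400e-01 -5.220e+01 -8.470e+00
 -2.241e+01  8.000e-02 -1.000e-02  5.000e-02] sd z 0.72 tcp [ 0.5679 -0.2627  0.1568] gap 1.001 grip 0.0 14.6
{'t': 14.65, 'tool_pos': [0.568, -0.263, 0.157], 'tcp_rot': [3.141, -0.0, 1.856], 'contact_force': [0.631, 0.052, 0.284], 'grip_force': 0.0, 'finger_gap': 1.0}
side knob 20 [0.5241 0.171  0.2547] [[0.514, 0.166, 0.237], [0.533, 0.185, 0.279]]
side lens 324 mid [0.5261 0.1722] len 0.111998989306206 dir [-0.352 -0.936] [0.502 0.118 0.107] [0.547 0.227 0.215]
side cap 183 [ 0.5243 -0.143   0.0776]
side cap 238 [ 0.5681 -0.2643  0.0775]
top knob 51 [0.521  0.1752 0.2758] [[0.513, 0.168, 0.264], [0.53, 0.182, 0.281]]
top lens 167 mid [0.5193 0.1738] len 0.1095042775486075 dir [-0.266 -0.964] [0.501 0.12  0.108] [0.535 0.228 0.215]
top cap 94 [ 0.5236 -0.1415  0.0774]
top cap 92 [ 0.5681 -0.2625  0.0784]
```

View pics/w4.png

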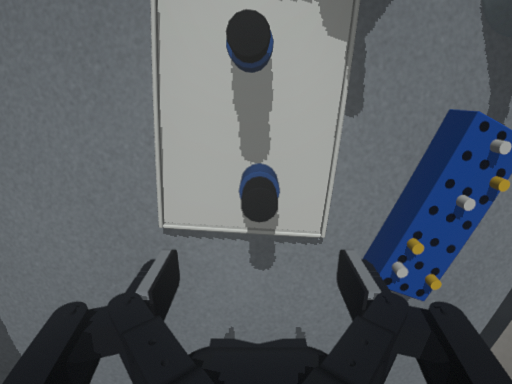

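The first blank stands upright in the tray again at (249,40), and the second is below the tool at (260,195). I'll grip the second one.

>>> {"name": "arm_command", "arguments": {"targets": [[[0,0,-0.5,0,0,0,1],[0,0,-0.5,0,0,0,1],[0,0,-0.5,0,0,0,1],[0,0,-0.4,0,0,0,1],[0,0,-0.3,0,0,0,1],[0,0,-0.1,0,0,0,1],[0,0,0,0,0,0,1],[0,0,0,0,0,0,0]]]}}

```text
t: 15.6
tool_pos: [0.5686, -0.2642, 0.0422]
tcp_rot: [3.14, 0.001, 1.854]
contact_force: [0.6, -0.1, 0.3]
finger_gap: 0.854
grip_force: 0.0
```

>>> {"name": "arm_command", "arguments": {"targets": [[[0,0,0,0,0,0,0],[0,0,0,0,0,0,0],[0,0,0,0,0,0,0],[0,0,0,0,0,0,0],[0,0,0,0,0,0,0],[0,0,0,0,0,0,0],[0,0,0,0,0,0,0],[0,0,0,0,0,0,0]]]}}

```text
t: 16.4
tool_pos: [0.5695, -0.2641, 0.0426]
tcp_rot: [3.139, 0.002, 1.854]
contact_force: [2.8, 0.7, 5.6]
finger_gap: 0.361
grip_force: 68.3
```

>>> {"name": "arm_command", "arguments": {"targets": [[[0,0,0.1,0,0,0,0],[0,0,0.3,0,0,0,0],[0,0,0.4,0,0,0,0],[0,0,0.2,0,0,0,0],[0,0,0,0,0,0,0],[0,0,0,0,0,0,0],[0,0,0,0,0,0,0],[0,0,0,0,0,0,0]]]}}

```text
t: 17.2
tool_pos: [0.5672, -0.2639, 0.0903]
tcp_rot: [-3.14, -0.001, 1.854]
contact_force: [-0.5, 0.7, -4.5]
finger_gap: 0.356
grip_force: 67.0
```

```bash
python3 w.py
```

```text
F [-0.000e+00 -2.000e-01 -4.500e+00  3.000e-02 -5.779e+01 -9.940e+00
 -2.115e+01  1.000e-02  1.000e-02 -0.000e+00] sd z 0.32 tcp [ 0.5678 -0.264   0.091 ] gap 0.36 grip 67.04364109022663 17.45
```

The second blank pulls 4.5 N against 2.0 N for the first, so it is the heavier. I'll carry it to the lens.

>>> {"name": "arm_command", "arguments": {"targets": [[[0,0,0.25,0,0,0.1,0],[-0.3,0,0.25,0,0,0.2,0],[-0.3,0,0.25,0,0,0.2,0],[-0.4,0,0.25,0,0,0.2,0],[-0.4,0,0.25,0,0,0.3,0],[-0.4,0,0.25,0,0,0.3,0],[-0.4,0.1,0.25,0,0,0.3,0],[-0.2,0.3,0.25,0,0,0.4,0]]]}}

```text
t: 18.3
tool_pos: [0.446, -0.2455, 0.1925]
tcp_rot: [-3.14, 0.001, 2.052]
contact_force: [0.6, -0.4, -4.0]
finger_gap: 0.359
grip_force: 67.5
```

>>> {"name": "arm_command", "arguments": {"targets": [[[0,0.45,0,0,0,0.4,0],[0,0.45,0,0,0,0.4,0],[0,0.45,0,0,0,0.4,0],[0,0.45,0,0,0,0.4,0],[0,0.45,0,0,0,0.4,0],[0,0.45,0,0,0,0.4,0],[0,0.45,0,0,0,0.4,0],[0,0.45,0,0,0,0.4,0]]]}}

```text
t: 19.1
tool_pos: [0.4479, -0.062, 0.1913]
tcp_rot: [3.141, -0.0, 2.377]
contact_force: [0.5, 0.5, -4.7]
finger_gap: 0.359
grip_force: 67.5
```

>>> {"name": "arm_command", "arguments": {"targets": [[[0,0.45,0,0,0,0.4,0],[0,0.45,0,0,0,0.4,0],[0,0.45,0,0,0,0.4,0],[0,0.45,0,0,0,0.4,0],[0,0.45,0,0,0,0.4,0],[0,0.4,0,0,0,0.4,0],[0,0.3,0,0,0,0.4,0],[0,0.1,0,0,0,0.2,0]]]}}

```text
t: 19.9
tool_pos: [0.4476, 0.0907, 0.1914]
tcp_rot: [3.141, -0.0, 2.679]
contact_force: [0.6, 0.3, -5.0]
finger_gap: 0.357
grip_force: 67.5
```

>>> {"name": "arm_command", "arguments": {"targets": [[[-0.1,0.3,0,0,0,0.3,0],[-0.1,0.4,-0.1,0,0,0.3,0],[-0.09,0.4,-0.1,0,0,0.3,0],[0,0.4,-0.1,0,0,0.3,0],[0,0.4,-0.1,0,0,0.3,0],[0,0.24,-0.08,0,0,0,0],[0,0.1,-0.05,0,0,0,0],[0,0,0,0,0,0,0]]]}}

```text
t: 20.7
tool_pos: [0.4329, 0.2007, 0.1644]
tcp_rot: [-3.141, -0.001, 2.825]
contact_force: [-0.5, -0.5, -3.9]
finger_gap: 0.359
grip_force: 67.5
```

```bash
python3 w.py; python3 m2.py 5
python3 - <<'E'
from h import *
I,D=vision.capture("side"); c=cam("side"); H=cv2.cvtColor(I,cv2.COLOR_RGB2HSV).astype(int); u,v,P=cloud(c,D)
m=(H[v,u,0]>105)&(H[v,u,0]<130)&(H[v,u,1]>120)&(P[:,2]>.09)&(P[:,2]<.25)&(P[:,1]>.1)
q=P[m]; print("foot",m.sum(),np.percentile(q,[2,98],axis=0).round(3).tolist())
print(proj(c,[[.433,.203,.165],[.433,.203,.1275],[.522,.175,.165]]).round(0))
cv2.imwrite("pics/c5.png",cv2.resize(I[80:260,70:290,::-1],None,fx=3,fy=3))
E
```

```text
F [ 1.300e-01 -1.600e-01 -4.400e+00 -4.500e-01 -3.676e+01 -1.025e+01
 -2.149e+01 -0.000e+00 -4.000e-02 -2.000e-02] sd z 0.43 tcp [0.4337 0.1995 0.1649] gap 0.36 grip 67.5104078205186 20.95
{'t': 21.0, 'tool_pos': [0.434, 0.2, 0.165], 'tcp_rot': [-3.141, 0.001, 2.822], 'contact_force': [0.533, 0.001, -5.159], 'grip_force': 67.51, 'finger_gap': 0.356}
side knob 49 [0.5233 0.1702 0.2577] [[0.514, 0.165, 0.237], [0.533, 0.181, 0.28]]
side lens 527 mid [0.4814 0.1721] len 0.09875222260264813 dir [ 0.905 -0.425] [0.433 0.117 0.11 ] [0.546 0.237 0.215]
side cap 188 [ 0.5245 -0.1431  0.0773]
top knob 52 [0.5214 0.1752 0.2762] [[0.514, 0.168, 0.265], [0.53, 0.183, 0.281]]
top lens 169 mid [0.5193 0.1737] len 0.1091147085331802 dir [-0.265 -0.964] [0.501 0.12  0.111] [0.535 0.228 0.215]
top cap 96 [ 0.5235 -0.1415  0.0771]
foot 240 [[-0.008, 0.178, 0.105], [0.449, 1.021, 0.227]]
[[159. 176.]
 [161. 189.]
 [197. 175.]]
```

View pics/c5.png

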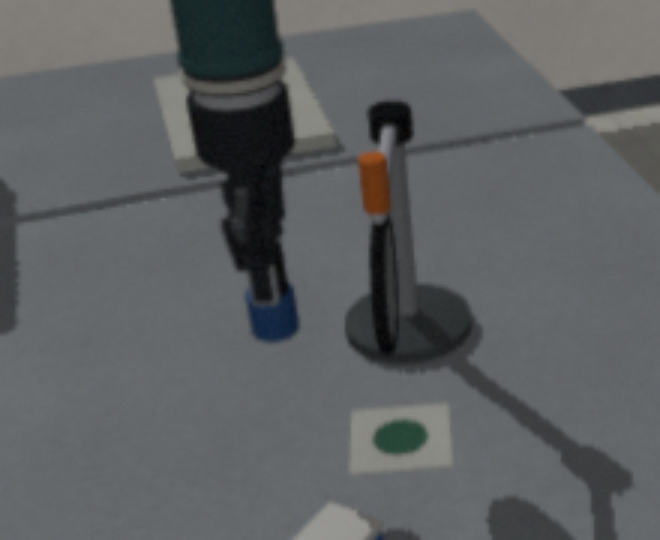

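The heavy blank hangs upright at about (272,312), on the robot's side of the lens at (385,285). It is clear of the magnifier, level with the glass and about 90 mm away, so I'm handing in the job.

```bash
python3 -c "
from workcell import r
print(r.finish_job())"
```

```text
the job is handed in; nothing more can be done
None
```

I handed the job in with the lens over the green spot, the lighter blank (about 2 N) upright in the tray, and the heavier one (about 4.5 N) held upright about 90 mm in front of the lens, level with its centre.

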